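# Release the microscope stage and bring a wood sample under the lens

### The job

Get the dark brown wood sample ready for viewing. First slide the red transport lock of the microscope stage all the way out to its end stop, then lay the dark block flat in the carriage's tray and let go of it, and then slide the carriage by its blue grip fully home to its end stop under the microscope, with the block still lying in the tray. Leave the other things on the bench where they are and do not knock the microscope.

Things in the scene. Friction and masses are not known exactly. Their poses are not given: they have to be found in the camera images.
- stage: Fixed microscope stage, a dark steel rail 90 mm wide, 14 mm high. Origin on the bench under its centre line; y runs along the rail (-220 to +200 mm) towards the microscope, x across it, away from the robot, z up. A 12 mm high aluminium lock housing juts out on the robot's side at y -73 to -17, to x -170 mm, with a 24 mm high end stop at its outer end. Position and yaw vary.
- scope: The microscope, fixed to the stage; the stage's origin and axes. Black objective and white head (radius up to 56 mm) above the rail at x 0, y 110 mm; underside 108 mm above the bench, head top 350 mm; eyepieces point up and away from the robot. Column at x 50, y 250 mm, 380 mm high, on a grey foot 20 mm high (x -40 to 130, y 205 to 315 mm).
- lock (a joint): Travel of the red transport lock in m: 0 = fully in (locked), 0.050 = at its end stop (released). It slides along the stage's -x, towards the robot's side. While it is in, its steel bolt blocks the carriage at about 0.037 m of travel. Friction about 4 N.
- lock_top (a point): Centre of the top of the red lock grip, 68 mm above the bench; the grip is 16 mm along its slide (stage x), 34 mm across (stage y), 55 mm high above the housing, free on all sides. Axes as the stage's. A 10 mm high steel bolt runs from its foot towards the rail.
- carriage (a joint): Travel of the carriage in m: 0 = fully out at the loading end, 0.160 = home against its end stop with the tray under the microscope. It slides along the stage's +y. Friction about 3 N.
- tray (a point): Centre of the carriage tray's floor, 25 mm above the bench; axes as the stage's. The tray is black, 112 mm long inside (along y) and 58 mm wide inside (along x), with aluminium rims 6 mm thick and 5 mm high.
- carriage_top (a point): Centre of the top of the blue carriage grip, 85 mm above the bench; the grip is 20 mm along the slide (stage y), 34 mm across (stage x), 60 mm high above the 30 mm wide tail on which it stands. It is 135 mm behind the tray's centre (stage -y) and moves with the carriage. Axes as the stage's.
- dark_block: The dark brown wood sample with a white paper band: a block 100 mm (its x) by 44 mm (its y) by 40 mm high, about 130 g. Origin at the centre of its underside. It may lie at any of three places, right or left.
- pale_block_a: A pale wood sample of the same size and shape as the dark one; to be left alone. Origin at the centre of its underside.
- pale_block_b: Another pale wood sample of the same size and shape; to be left alone. Origin at the centre of its underside.
- bottle: Amber bottle with a white cap, 52 mm across, 125 mm high, standing close to the stage on the robot's side; to be left alone. Origin at the centre of its underside.
- mug: White mug, 76 mm across, 90 mm high, handle at its +y; to be left alone. Origin at the centre of its underside.
- tape_roll: Yellow roll of tape lying flat, 90 mm across, 25 mm high; to be left alone. Origin at the centre of its underside.
- brush: Brush lying beyond the rail, to be left alone. Origin under its middle, length along its x.
- spatula: Spatula lying near the robot on its right, to be left alone. Origin under its middle, length along its x.
Things that resemble listed ones, but are neither listed nor needed, are in the scene too. Leave any pink look-alike of the dark_block alone.

How it is judged (in metres and radians):
On the way, in this order (a step that is already met when the one before it is completed fails the run):
1. the red lock is slid out to its end stop (within 4 mm) (value of joint lock above 0.046 m), for 0.1 s.
2. the dark block lies flat in the tray, released, with the carriage still at the loading end (x of dark_block in the frame of tray between -0.01 and 0.01 m and y of dark_block in the frame of tray between -0.01 and 0.01 m and z of dark_block in the frame of tray between -0.004 and 0.003 m and angle between dark_block's own z axis and vertical below 0.06 rad and contact force between the fingers and dark_block below 0.1 N and value of joint carriage below 0.06 m), for 0.2 s.
3. the carriage is slid home (within 4 mm) with the block in its tray (value of joint carriage above 0.156 m and x of dark_block in the frame of tray between -0.01 and 0.01 m and y of dark_block in the frame of tray between -0.01 and 0.01 m and z of dark_block in the frame of tray between -0.004 and 0.003 m and angle between dark_block's own z axis and vertical below 0.06 rad), for 0.2 s.
At the end, for the whole second after the job is handed in: The lock is within 4 mm of its released end stop, the carriage within 4 mm of its home end stop, and the dark block lies flat, at rest and released in the tray (centre within 10 mm of the tray's centre along and across) (all of step 3 and value of joint lock above 0.046 m and linear speed of dark_block below 0.02 m/s); the robot touches nothing.
It fails at once if a pale sample or another bystander (bottle, mug, tape roll, brush, spatula) is moved more than 30 mm (distance of any of pale_block_a, pale_block_b, bottle, mug, tape_roll, brush, spatula from where it was at the start of the episode above 0.03 m).
It fails at once if the microscope is struck or pushed with more than 6 N (contact force between anything else and scope above 6 N).
It also fails if it takes over 70 s, if anything falls off the work surface, if the arm or the gripper's body presses on something with over 40 N, if the wrist force passes 120 N, or if a joint passes its speed limit or range.

### The arm

A 6-joint arm with a two-finger parallel gripper is mounted at the origin on the work surface. World frame = base frame: x ahead of the robot, y to its left, z up, the work surface at z = 0. Lengths are in m, angles in degrees, forces in N, time in s.
With the tool pointing down it reaches from about 0.35 to 0.875 m from the base axis. Payload 4.2 kg.
Tool frame: the origin (TCP) lies midway between the tips of the shut fingers; the grasp point (between the pads) lies 19 mm behind it; z points along the fingers, y is the line along which they close (so a half turn about z gives the same grasp; the last joint's range is limited). The gripper opens to 85 mm and grips with 20 to 120 N. Pads are 22 mm wide; open, the fingers measure 114 mm over their backs; the gripper's body (76 mm by 85 mm) begins 54 mm behind the grasp point. The pads swing forward as they close: fully open they stand 13 mm farther back than shut.
Start: joints at [-58.808, 22.042, 0.453, 0, -68.411, -14.817], TCP at [0.176, -0.6, 0.231] pointing down, gripper open.
Joint ranges: [-179.83, 179.83], [-69.29, 118.12], [-61.27, 80.66], [-181.25, 117.63], [-171.15, -9.14], [-177.46, 177.46]. Speed limits (degrees/s): [159.86, 159.86, 180, 180, 180, 180].

### API

Orientations are given as [roll, pitch, yaw] about the fixed x, y, z axes, in that order (R = Rz(yaw) Ry(pitch) Rx(roll)).
In Python, from bench import bot, eyes gives the robot as it stands. The module is installed in compiled form; this text tells all that it offers.
- The arm moves only by the tool arm_command, never from a script. Its argument "rows" is a list of rows, each a list of 3 entries, a list of its own where there are three numbers: the turn, a rotation vector about the world's x, y, z each as a share of 180 degrees, from -1 to 1, then the shift along the world's x, y, z each as a share of 0.15 m, from -1 to 1, then the opening, from 0 (shut) to 1 (fully open). A call has 1 to 20 rows; each row is the pose to reach, as a shift and turn from the pose commanded when the call began, turning the shorter way round; what a row does not reach only later rows make up. A row lasts 1/10 s, in which the tool goes at most 50 mm and 8.59 degrees, less where a joint would pass 70% of its speed; a pose out of reach is approached as far as the arm can. A call with a number of a shift or a turn outside -1 to 1 is refused whole. A call with a gripper value outside its range is refused whole. The fingers move at their own pace and stop on an object; the grip force is fixed at half the most. Time passes only in rows, so rows that repeat a pose let the fingers close. It gives the time, the measured TCP pose, the force, the opening and the grip force at its end, in the units of the state.
- bot.state(): the state, without advancing time (a new reading comes with each control period).
- eyes.read_camera(name): name is "side" or "top"; returns the picture (384x512x3 uint8, blue, green, red); there is no depth.
- eyes.camera_model(name): a dict with "fx", "fy", "cx", "cy" (pixels), "R" (3x3) and "t" (3): a world point X has camera coordinates R X + t. Camera axes: x right, y down, z forward; pixel columns grow to the right and rows downward; lengths in m; the calibration is good to about 2 mm. A picture is of the moment at which its call begins. camera_model takes no time and is no camera call.
- bot.sign_off(): hands the job in; it is judged then, once.
The state is a dict: "t": time; "joints": joint angles; "joint_velocities": joint speeds; "tau": joint torques, N m; "tool_pos": TCP position; "orientation": TCP orientation; "ft_force": force on the tool from outside, world axes, zero at the start; "ft_torque": the same for the moment, N m; "width": opening from 0.0 (shut) to 1.0 (fully open); "gripper_force": force on a finger pad.
Only numpy, scipy, OpenCV 4.12 (cv2) and the standard library are available. Lean on these libraries where they do the work, as an engineer would, in place of code of your own. Each camera call takes 0.05 s, during which the arm holds its last target. There are 200 camera calls.

## Working session

There is one attempt and no reset: what is moved stays moved. The work goes in short steps, Python scripts to look and compute and a tool call to move; the robot and the scene stay as the last step left them, time stands still between calls to the robot, and variables do not carry over. Pictures are saved under pics/ and viewed, at most 10 in all, crops included, and the job is handed in when it is done.

Besides the shell and the picture viewer there is one more tool, called after "Emit:" by a JSON object that holds its "op" and its "data", one argument or row to a line. arm_command: Moves the arm, as the interface text tells. Its arguments: {"type":"object","properties":{"rows":{"type":"array"}},"required":["rows"]}

```bash
mkdir -p pics
python3 - <<'E'
from bench import bot, eyes
import cv2, numpy as np
for n in("top","side"):
    im=eyes.read_camera(n); cv2.imwrite(f"pics/{n}0.png",im)
    m=eyes.camera_model(n); print(n,m["fx"],m["cx"],m["cy"],np.round(m["R"],3).tolist(),np.round(m["t"],3), "C",np.round(-np.array(m["R"]).T@np.array(m["t"]),3))
a=cv2.imread("pics/top0.png");cv2.imwrite("pics/top0b.png",cv2.resize(a,(800,600)))
a=cv2.imread("pics/side0.png");cv2.imwrite("pics/side0b.png",cv2.resize(a,(800,600)))
print(bot.state())
E
```

```text
top 403.59885696367337 269.415808959076 191.0057961880639 [[-0.02, -1.0, -0.009], [-0.983, 0.021, -0.184], [0.184, 0.005, -0.983]] [-0.045  0.495  1.368] C [ 0.234 -0.063  1.436]
side 419.1816963646283 258.50917269825607 191.36566285113958 [[-0.909, -0.417, -0.015], [-0.255, 0.583, -0.771], [0.33, -0.697, -0.636]] [0.44  0.228 1.236] C [0.05  0.912 0.969]
{'t': 0.1, 'joints': array([-5.88105116e+01,  2.20900493e+01,  3.87753591e-01, -2.33187224e-02,
       -6.84107386e+01, -1.48175890e+01]), 'joint_velocities': array([ 0.01847027, -0.09741036,  0.13580052,  0.05013483, -0.01183414,
       -0.06242996]), 'tau': array([ 2.44012972e-04, -3.93318844e+01,  1.88928884e+01,  4.19790789e+00,
       -2.61798399e-03,  1.05626910e-05]), 'tool_pos': array([ 0.17604702, -0.59916261,  0.23029821]), 'orientation': array([ 1.79885182e+02, -7.96273864e-03, -1.63636694e+02]), 'ft_force': array([-0.41303861,  0.35468829, -0.52151525]), 'ft_torque': array([-0.01566361, -0.00622662,  0.00183859]), 'gripper_force': 0.0, 'width': 0.9966559767097197}
```

View pics/top0b.png

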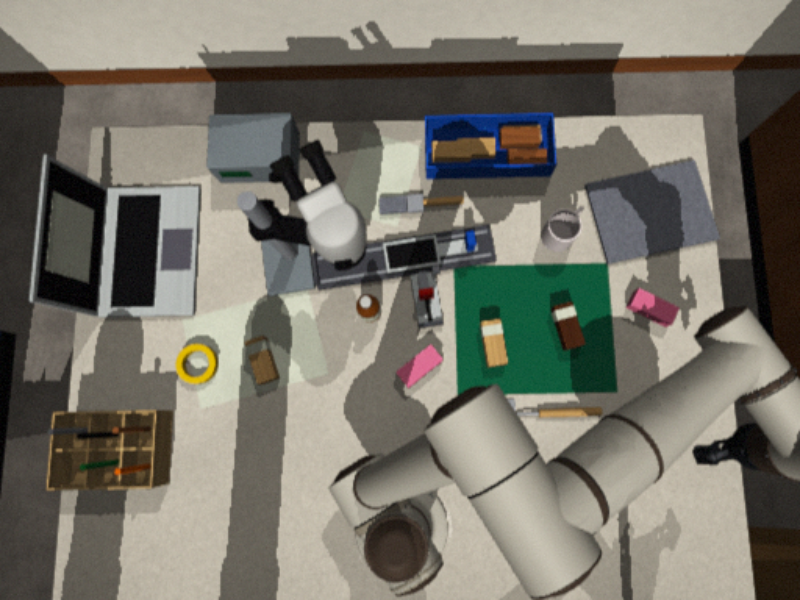

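View pics/side0b.png

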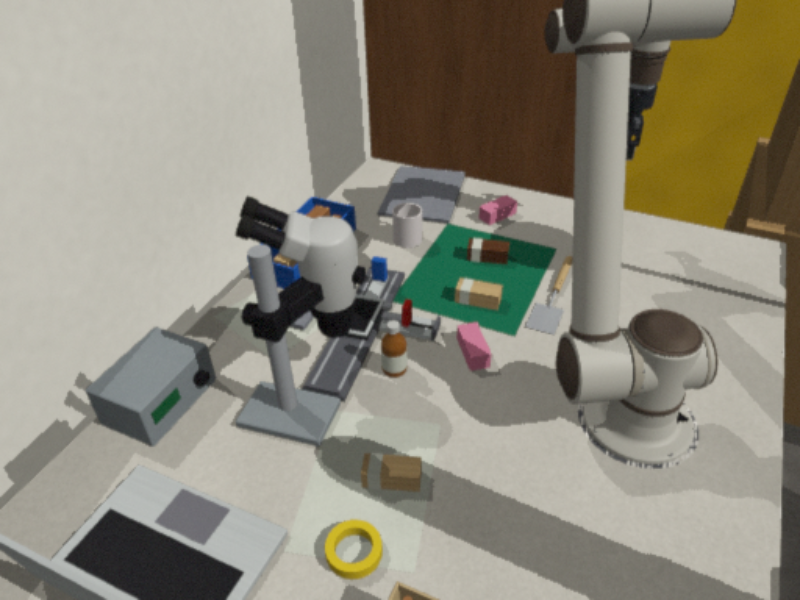

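The top view (800x600) shows the rail from (315,270) to (495,240), the tray at (412,253), the blue grip at (471,240), the red lock at (427,293), the bottle at (368,305) and the mug at (562,228).

There are three sample candidates: the dark brown block with a white band at (568,326), a pale block at (494,343), and a brownish one at (262,360) that looks like a pale block in shadow. The pink blocks at (420,366) and (653,306) are look-alikes. I take (568,326) as the dark block and will confirm it in a crop.

```bash
cat > h.py <<'E'
import cv2, numpy as np
from bench import bot, eyes
M={n:eyes.camera_model(n) for n in("top","side")}
def ray(n,p):
    m=M[n];R=np.array(m["R"]);t=np.array(m["t"])
    d=R.T@np.array([(p[0]-m["cx"])/m["fx"],(p[1]-m["cy"])/m["fy"],1]);return -R.T@t,d/np.linalg.norm(d)
def plane(n,p,z):
    c,d=ray(n,p);return c+d*(z-c[2])/d[2]
def tri(p,q):
    a,d=ray("top",p);b,e=ray("side",q)
    s=np.linalg.lstsq(np.c_[d,-e],b-a,rcond=None)[0];u,v=a+s[0]*d,b+s[1]*e
    return (u+v)/2,np.linalg.norm(u-v)
def mask(im,lo,hi,roi):
    h=cv2.cvtColor(im,cv2.COLOR_BGR2HSV);m=cv2.inRange(h,lo,hi);k=np.zeros_like(m);x0,y0,x1,y1=roi;k[y0:y1,x0:x1]=255;return m&k
def blob(m):
    cs=cv2.findContours(m,0,2)[0];return max(cs,key=cv2.contourArea) if cs else None
E
python3 - <<'E'
from h import *
T=cv2.imread("pics/top0.png");S=cv2.imread("pics/side0.png")
f=lambda im,r:cv2.resize(im[r[1]:r[3],r[0]:r[2]],(400,300),interpolation=cv2.INTER_CUBIC)
cv2.imwrite("pics/crop1.png",np.vstack([np.hstack([f(T,(335,185,399,233)),f(T,(135,205,199,253))]),np.hstack([f(T,(230,135,326,207)),f(S,(230,155,310,215))])]))
for nm,im,lo,hi,roi in [("redT",T,(0,120,70),(8,255,255),(250,170,300,215)),("redS",S,(0,120,60),(8,255,255),(245,180,300,215)),
  ("blueT",T,(100,120,60),(130,255,255),(285,140,320,170)),("blueS",S,(100,120,60),(130,255,255),(230,160,255,185)),
  ("darkT",T,(0,80,20),(20,255,110),(345,190,385,230)),("bandT",T,(0,0,150),(40,70,255),(345,185,385,225))]:
    c=blob(mask(im,lo,hi,roi))
    print(nm,None if c is None else (cv2.contourArea(c),cv2.boundingRect(c),cv2.minAreaRect(c)))
E
```

```text
redT (18.5, (268, 184, 9, 5), ((272.0461730957031, 186.36924743652344), (3.7210419178009033, 8.434361457824707), 82.87498474121094))
redS (61.0, (257, 192, 6, 17), ((259.5, 200.0), (16.0, 5.0), 90.0))
blueT (67.5, (298, 147, 7, 14), ((301.0, 153.5), (13.0, 6.0), 90.0))
blueS (109.0, (238, 165, 10, 15), ((242.5, 172.0), (14.0, 9.0), 90.0))
darkT (238.5, (356, 202, 18, 22), ((364.6513366699219, 212.9918975830078), (19.189104080200195, 14.189644813537598), 72.89727020263672))
bandT (64.0, (355, 196, 14, 9), ((361.4706115722656, 199.88238525390625), (6.305926322937012, 12.126781463623047), 75.96376037597656))
```

View pics/crop1.png

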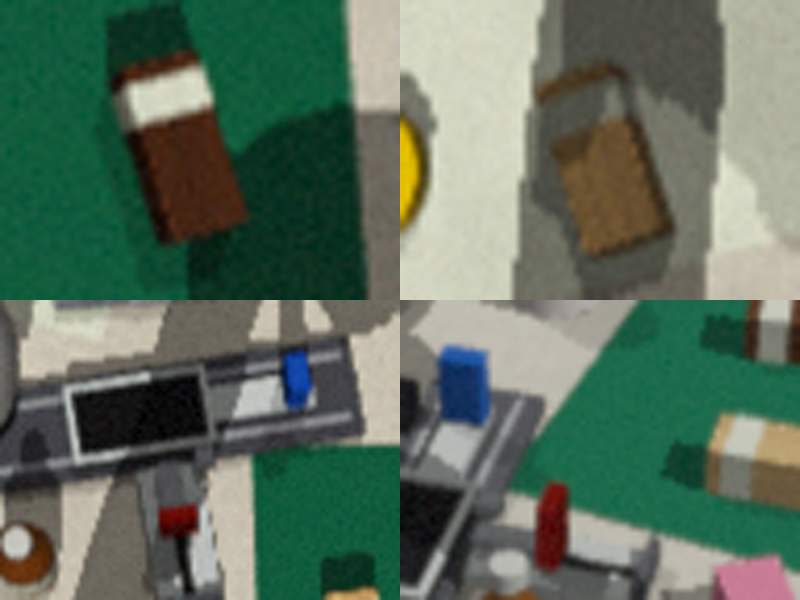

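The crop confirms it: the block at 800-px (568,326) is dark brown in full light, with a white band. The one at (262,360) is only a paler wood in shadow. Next I measure everything.

Run:
```python
from h import *
T=cv2.imread("pics/top0.png");S=cv2.imread("pics/side0.png")
def sil(n,im,lo,hi,roi,z,extra=None):
    m=mask(im,lo,hi,roi)
    if extra: m|=mask(im,*extra,roi)
    m=cv2.resize(m,None,fx=4,fy=4,interpolation=cv2.INTER_LINEAR);m=cv2.threshold(m,127,255,0)[1]
    if extra: m=cv2.morphologyEx(m,3,np.ones((9,9)))
    c=blob(m); P=np.array([plane(n,(p[0][0]/4-.375,p[0][1]/4-.375),z)[:2]*1000 for p in c],np.float32)
    r=cv2.minAreaRect(P); b=cv2.boundingRect(c)
    ctr=np.array([b[0]+b[2]/2,b[1]+b[3]/2])/4-.375
    print(n,"px",ctr,"rect",np.round(np.hstack([*r]),1),"corners",np.round(cv2.boxPoints(r)).tolist());return r,ctr
R1,a=sil("top",T,(0,120,30),(8,255,255),(255,170,290,215),.0405); _,b=sil("side",S,(0,120,30),(8,255,255),(245,180,285,215),.0405); print("red tri",tri(a,b))
_,a=sil("top",T,(100,120,40),(130,255,255),(285,140,320,170),.055); _,b=sil("side",S,(100,120,40),(130,255,255),(230,160,257,187),.055); print("blue tri",tri(a,b))
print("dark block");r,_=sil("top",T,(0,80,15),(15,255,140),(345,185,385,230),.02,((0,0,130),(40,90,255)))
_,a=sil("side",S,(0,80,15),(14,255,140),(295,148,330,172),.02,((0,0,110),(40,90,255)))
print("tray");sil("top",T,(0,0,0),(180,255,28),(240,145,290,180),.027)
# rail: near and far silhouettes, dark grey
h=cv2.cvtColor(T,cv2.COLOR_BGR2HSV);print(h[150:180:2,292].tolist())
```

```text
top px [272.125 187.625] rect [506.2 -65.3  26.4  32.5   6. ] corners [[491.0, -51.0], [495.0, -83.0], [521.0, -80.0], [518.0, -48.0]]
side px [259.625 200.125] rect [510.1 -66.1  19.4  87.3  24.2] corners [[483.0, -30.0], [519.0, -110.0], [537.0, -102.0], [501.0, -22.0]]
red tri (array([ 0.50783694, -0.0646437 ,  0.04062791]), np.float64(0.002221839094230112))
top px [300.625 153.625] rect [ 624.9 -167.9   27.4   50.4   88.7] corners [[599.0, -181.0], [650.0, -182.0], [650.0, -155.0], [600.0, -154.0]]
side px [242.625 172.125] rect [ 624.4 -167.9   35.3   90.9   26.8] corners [[588.0, -135.0], [629.0, -216.0], [661.0, -201.0], [620.0, -119.0]]
blue tri (array([ 0.62453325, -0.1685162 ,  0.05331595]), np.float64(0.0005595411946092093))
dark block
top px [363.125 208.125] rect [ 430.  -384.8  105.2   53.2   13.8] corners [[373.0, -371.0], [385.0, -423.0], [487.0, -398.0], [475.0, -346.0]]
side px [312.125 160.125] rect [ 432.6 -387.2  101.    95.1   14.1] corners [[372.0, -353.0], [395.0, -446.0], [493.0, -421.0], [470.0, -329.0]]
tray
top px [263.125 161.625] rect [604.9 -35.   55.4 107.8   8.6] corners [[569.0, 14.0], [586.0, -92.0], [640.0, -84.0], [624.0, 22.0]]
[[105, 16, 125], [129, 21, 86], [90, 2, 165], [70, 8, 193], [65, 8, 199], [70, 8, 196], [72, 10, 132], [115, 22, 71], [110, 11, 137], [126, 19, 67], [133, 28, 63], [76, 220, 65], [78, 217, 81], [78, 216, 91], [78, 229, 87]]
```

Emit:
{"op": "arm_command", "data": {
  "rows": [
    [[0, 0, 0.114], [0.55, 0.89, 0], 0.6],
    [[0, 0, 0.114], [0.55, 0.89, 0], 0.6],
    [[0, 0, 0.114], [0.55, 0.89, 0], 0.6],
    [[0, 0, 0.114], [0.55, 0.89, 0], 0.6],
    [[0, 0, 0.114], [0.55, 0.89, 0], 0.6]
  ]
}}

```text
t: 0.6
tool_pos: [0.2595, -0.465, 0.2315]
orientation: [-180.0, 0.0, -143.0]
ft_force: [-0.6, -1.2, -0.7]
width: 0.603
gripper_force: 0.0
```

Emit:
{"op": "arm_command", "data": {
  "rows": [
    [[0, 0, 0.114], [0.55, 0.89, 0], 0.6],
    [[0, 0, 0.114], [0.55, 0.89, 0], 0.6],
    [[0, 0, 0.114], [0.55, 0.89, 0], 0.6],
    [[0, 0, 0.114], [0.55, 0.89, 0], 0.6],
    [[0, 0, 0.114], [0.55, 0.89, 0], 0.6]
  ]
}}

```text
t: 1.1
tool_pos: [0.3418, -0.3326, 0.2313]
orientation: [-180.0, -0.0, -122.5]
ft_force: [-0.5, -0.1, -0.5]
width: 0.602
gripper_force: 0.0
```

Emit:
{"op": "arm_command", "data": {
  "rows": [
    [[0, 0, 0.114], [0.55, 0.89, 0], 0.6],
    [[0, 0, 0.114], [0.55, 0.89, 0], 0.6],
    [[0, 0, 0.114], [0.55, 0.89, 0], 0.6],
    [[0, 0, 0.114], [0.55, 0.89, 0], 0.6],
    [[0, 0, 0.114], [0.55, 0.89, 0], 0.6]
  ]
}}

```text
t: 1.6
tool_pos: [0.4242, -0.1996, 0.231]
orientation: [180.0, -0.0, -102.1]
ft_force: [0.3, -0.8, -0.7]
width: 0.598
gripper_force: 0.0
```

Emit:
{"op": "arm_command", "data": {
  "rows": [
    [[0, 0, 0.114], [0.55, 0.89, 0], 0.6],
    [[0, 0, 0.114], [0.55, 0.89, 0], 0.6],
    [[0, 0, 0.114], [0.55, 0.89, 0], 0.6],
    [[0, 0, 0.114], [0.55, 0.89, 0], 0.6],
    [[0, 0, 0.114], [0.55, 0.89, 0], 0.6],
    [[0, 0, 0.114], [0.55, 0.89, 0], 0.6]
  ]
}}

```text
t: 2.2
tool_pos: [0.5055, -0.0676, 0.2309]
orientation: [179.9, -0.0, -81.7]
ft_force: [0.3, -0.4, -0.3]
width: 0.604
gripper_force: 0.0
```

Run:
```python
from h import *
print(plane("top",(234,194),.1), tri((233.5,192),(252,210)))
```

```text
[0.4760307  0.06384599 0.1       ] (array([0.47786422, 0.06346863, 0.11342992]), np.float64(0.005187510550498651))
```

Emit:
{"op": "arm_command", "data": {
  "rows": [
    [[0, 0, 0], [0.01, 0.017, -0.5], 0.6],
    [[0, 0, 0], [0.01, 0.017, -0.7], 0.6],
    [[0, 0, 0], [0.01, 0.017, -0.7], 0.6]
  ]
}}

```text
t: 2.5
tool_pos: [0.5023, -0.0655, 0.1212]
orientation: [179.2, 0.1, -81.8]
ft_force: [-0.5, -0.1, -0.1]
width: 0.602
gripper_force: 0.0
```

Emit:
{"op": "arm_command", "data": {
  "rows": [
    [[0, 0, 0], [0, 0, -0.25], 0.6],
    [[0, 0, 0], [0, 0, -0.45], 0.6],
    [[0, 0, 0], [0, 0, -0.55], 0.6],
    [[0, 0, 0], [0, 0, -0.55], 0.6],
    [[0, 0, 0], [0, 0, -0.55], 0.6]
  ]
}}

```text
t: 3.0
tool_pos: [0.509, -0.0639, 0.0456]
orientation: [-179.9, -0.0, -81.6]
ft_force: [0.5, 0.2, 1.1]
width: 0.599
gripper_force: 0.0
```

Emit:
{"op": "arm_command", "data": {
  "rows": [
    [[0, 0, 0], [0, 0, 0], 0],
    [[0, 0, 0], [0, 0, 0], 0],
    [[0, 0, 0], [0, 0, 0], 0],
    [[0, 0, 0], [0, 0, 0], 0],
    [[0, 0, 0], [0, 0, 0], 0],
    [[0, 0, 0], [0, 0, 0], 0]
  ]
}}

```text
t: 3.6
tool_pos: [0.508, -0.0632, 0.0453]
orientation: [-179.9, -0.0, -81.5]
ft_force: [-2.2, -0.2, 5.2]
width: 0.174
gripper_force: 59.1
```

Emit:
{"op": "arm_command", "data": {
  "rows": [
    [[0, 0, 0], [-0.06, -0.009, 0], 0],
    [[0, 0, 0], [-0.13, -0.02, 0], 0],
    [[0, 0, 0], [-0.2, -0.03, 0], 0],
    [[0, 0, 0], [-0.27, -0.04, 0], 0],
    [[0, 0, 0], [-0.32, -0.048, 0], 0],
    [[0, 0, 0], [-0.34, -0.051, 0], 0],
    [[0, 0, 0], [-0.34, -0.051, 0], 0],
    [[0, 0, 0], [-0.34, -0.051, 0], 0]
  ]
}}

```text
t: 4.4
tool_pos: [0.4627, -0.0697, 0.0453]
orientation: [-179.2, -0.0, -81.4]
ft_force: [12.1, -0.8, -1.7]
width: 0.172
gripper_force: 60.1
```

Emit:
{"op": "arm_command", "data": {
  "rows": [
    [[0, 0, 0], [-0.02, -0.003, 0], 0],
    [[0, 0, 0], [-0.04, -0.006, 0], 0],
    [[0, 0, 0], [-0.04, -0.006, 0], 0],
    [[0, 0, 0], [-0.04, -0.006, 0], 0]
  ]
}}

```text
t: 4.8
tool_pos: [0.4623, -0.0697, 0.0455]
orientation: [-178.5, -0.0, -81.4]
ft_force: [24.0, -1.4, -17.7]
width: 0.17
gripper_force: 59.6
```

Emit:
{"op": "arm_command", "data": {
  "rows": [
    [[0, 0, 0], [0.03, 0.004, 0], 0],
    [[0, 0, 0], [0.03, 0.004, 0], 0.6],
    [[0, 0, 0], [0.03, 0.004, 0], 0.6],
    [[0, 0, 0], [0.03, 0.004, 0], 0.6],
    [[0, 0, 0], [0.03, 0.004, 0], 0.6]
  ]
}}

```text
t: 5.3
tool_pos: [0.4534, -0.0713, 0.0434]
orientation: [179.8, 0.0, -81.6]
ft_force: [-0.6, -0.8, 0.0]
width: 0.6
gripper_force: 0.0
```

Emit:
{"op": "arm_command", "data": {
  "rows": [
    [[0, 0, 0], [0, 0, 0.3], 0.6],
    [[0, 0, 0], [0, 0, 0.6], 0.6],
    [[0, 0, 0], [0, -0.3, 0.8], 1],
    [[0, 0, 0], [0, -0.6, 0.8], 1],
    [[0, 0, 0], [0, -0.9, 0.8], 1],
    [[0, 0, 0], [0, -0.9, 0.8], 1],
    [[0, 0, 0], [0, -0.9, 0.8], 1]
  ]
}}

```text
t: 6.0
tool_pos: [0.4538, -0.2068, 0.1632]
orientation: [179.9, 0.1, -81.7]
ft_force: [0.2, -0.1, -0.8]
width: 1.004
gripper_force: 0.0
```

Run:
```python
from h import *
for n,roi in(("top",(245,165,300,235)),("side",(250,175,300,225))):
    im=eyes.read_camera(n);cv2.imwrite(f"pics/{n}1.png",im)
    for lo,hi in(((0,120,30),(8,255,255)),):
        m=cv2.resize(mask(im,lo,hi,roi),None,fx=4,fy=4);c=blob(cv2.threshold(m,127,255,0)[1]);b=cv2.boundingRect(c);p=np.array([b[0]+b[2]/2,b[1]+b[3]/2])/4-.375;print(n,p,b,plane(n,p,.0405))
    if n=="top":a=p
print(tri(a,p),bot.state()["tool_pos"])
T=cv2.imread("pics/top1.png");S=cv2.imread("pics/side1.png")
f=lambda im,r:cv2.resize(im[r[1]:r[3],r[0]:r[2]],(400,300),interpolation=cv2.INTER_CUBIC)
cv2.imwrite("pics/c2.png",np.hstack([f(T,(230,150,326,222)),f(S,(230,155,310,215))]))
```

```text
top [-0.375 -0.375] (0, 0, 0, 0) [1.27368512 0.97807373 0.0405    ]
side [272.625 202.125] (1080, 776, 24, 68) [ 0.46456837 -0.07288629  0.0405    ]
(array([0.4626994 , 0.42820094, 0.6875338 ]), np.float64(0.5340543892579188)) [ 0.45448181 -0.20544061  0.16338194]
```

View pics/c2.png

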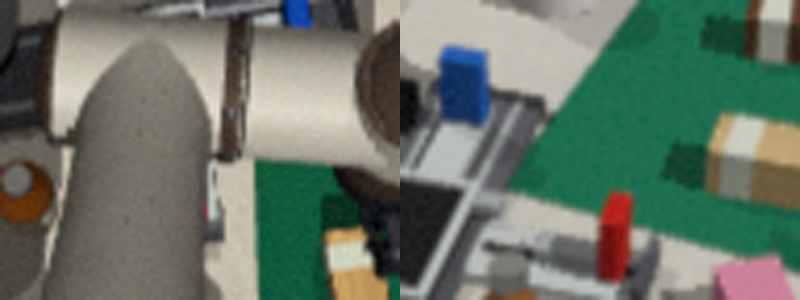

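The side crop shows the lock grip slid out to about (272,202), close to the end stop. I'll measure its travel at subpixel level.

Run:
```python
from h import *
P=[]
for k in(0,1):
    S=cv2.imread(f"pics/side{k}.png").astype(float);w=S[...,2]-np.maximum(S[...,1],S[...,0]);w=w*0+np.clip(w/(S.sum(2)+1)*3-.6,0,.4)
    x0=(250,266)[k];r=w[185:218,x0:x0+17] if 1 else 0
    yy,xx=np.mgrid[185:218,x0:x0+17];p=(float((r*xx).sum()/r.sum()),float((r*yy).sum()/r.sum()));P.append(plane("side",p,.0405));print(p,r.sum(),P[-1])
d=P[1]-P[0];print(d*1000,np.linalg.norm(d))
```

```text
(259.7970790925294, 200.36365236172026) 33.41923269331188 [ 0.50800166 -0.06380059  0.0405    ]
(272.5774308407517, 202.21608842749916) 37.57633255832401 [ 0.46453119 -0.07239126  0.0405    ]
[-4.34704706e+01 -8.59066774e+00  1.11022302e-13] 0.04431118804368458
```

Emit:
{"op": "arm_command", "data": {
  "rows": [
    [[0, 0, 0], [0.1, 0.3, 0], 0],
    [[0, 0, 0], [0.18, 0.6, 0], 0],
    [[0, 0, 0], [0.26, 0.92, 0], 0],
    [[0, 0, 0], [0.26, 0.92, 0], 0],
    [[0, 0, 0], [0.26, 0.92, 0], 0],
    [[0, 0, 0], [0.26, 0.92, -0.3], 0],
    [[0, 0, 0], [0.26, 0.92, -0.6], 0],
    [[0, 0, 0], [0.26, 0.92, -0.84], 0],
    [[0, 0, 0], [0.26, 0.92, -0.84], 0],
    [[0, 0, 0], [0.26, 0.92, -0.84], 0]
  ]
}}

```text
t: 7.1
tool_pos: [0.4942, -0.0686, 0.0382]
orientation: [179.9, -0.0, -81.5]
ft_force: [0.3, 0.1, 1.1]
width: -0.001
gripper_force: 0.0
```

Emit:
{"op": "arm_command", "data": {
  "rows": [
    [[0, 0, 0], [-0.03, -0.005, 0], 0],
    [[0, 0, 0], [-0.06, -0.009, 0], 0],
    [[0, 0, 0], [-0.09, -0.013, 0], 0],
    [[0, 0, 0], [-0.09, -0.013, 0], 0]
  ]
}}

```text
t: 7.5
tool_pos: [0.4851, -0.0694, 0.04]
orientation: [-179.3, -0.0, -81.5]
ft_force: [6.6, -0.9, -2.3]
width: 0.001
gripper_force: 3.2
```

Emit:
{"op": "arm_command", "data": {
  "rows": [
    [[0, 0, 0], [-0.02, -0.003, 0], 0],
    [[0, 0, 0], [-0.04, -0.006, 0], 0],
    [[0, 0, 0], [-0.04, -0.006, 0], 0]
  ]
}}

```text
t: 7.8
tool_pos: [0.4847, -0.0692, 0.0407]
orientation: [-178.7, -0.0, -81.4]
ft_force: [16.0, -0.0, -10.8]
width: -0.0
gripper_force: 7.5
```

Emit:
{"op": "arm_command", "data": {
  "rows": [
    [[0, 0, 0], [-0.03, -0.005, 0], 0],
    [[0, 0, 0], [-0.06, -0.009, 0], 0],
    [[0, 0, 0], [-0.1, -0.015, 0], 0],
    [[0, 0, 0], [-0.1, -0.015, 0], 0]
  ]
}}

```text
t: 8.2
tool_pos: [0.4839, -0.0687, 0.0438]
orientation: [-176.9, -0.1, -81.1]
ft_force: [36.8, 1.9, -23.4]
width: -0.002
gripper_force: 17.1
```

Run:
```python
from h import *
im=eyes.read_camera("side");cv2.imwrite("pics/side2.png",im)
S=cv2.imread("pics/side0.png")
f=lambda im:cv2.resize(im[180:222,245:301],(400,300),interpolation=cv2.INTER_CUBIC)
cv2.imwrite("pics/c3.png",np.hstack([f(S),f(im)]))
```

```text
(no output)
```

View pics/c3.png

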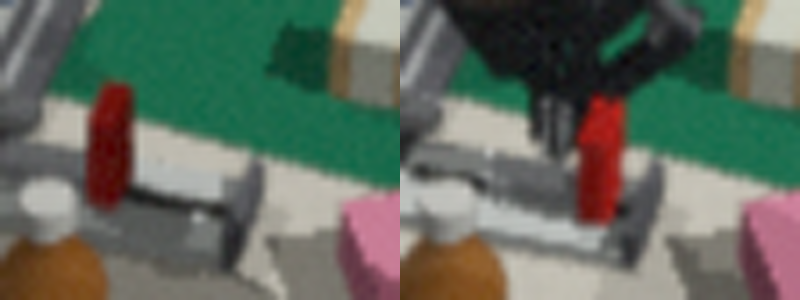

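Emit:
{"op": "arm_command", "data": {
  "rows": [
    [[0, 0, 0], [0.15, 0.022, 0], 0],
    [[0, 0, 0], [0.25, 0.035, 0], 0],
    [[0, 0, 0], [0.25, 0.035, 0.3], 0],
    [[0, 0, 0], [0.25, 0.035, 0.6], 0],
    [[0, 0, 0], [0.25, 0.035, 0.8], 1],
    [[0, 0, 0], [0.25, 0.035, 0.8], 1]
  ]
}}

```text
t: 8.85
tool_pos: [0.5, -0.0677, 0.1637]
orientation: [-179.3, -0.0, -81.5]
ft_force: [0.1, 0.8, -0.2]
width: 0.335
gripper_force: 0.0
```

Emit:
{"op": "arm_command", "data": {
  "rows": [
    [[0, 0, -0.157], [-0.14, -0.7, 0], 1],
    [[0, 0, -0.157], [-0.14, -0.7, 0], 1],
    [[0, 0, -0.157], [-0.14, -0.7, 0], 1],
    [[0, 0, -0.157], [-0.14, -0.7, 0], 1]
  ]
}}

```text
t: 9.25
tool_pos: [0.4747, -0.1745, 0.1578]
orientation: [180.0, 0.0, -110.2]
ft_force: [0.1, 0.4, -0.7]
width: 0.994
gripper_force: 0.0
```

Emit:
{"op": "arm_command", "data": {
  "rows": [
    [[0, 0, -0.157], [-0.14, -0.7, 0], 1],
    [[0, 0, -0.157], [-0.14, -0.7, 0], 1],
    [[0, 0, -0.157], [-0.14, -0.7, 0], 1],
    [[0, 0, -0.157], [-0.14, -0.7, 0], 1]
  ]
}}

```text
t: 9.65
tool_pos: [0.4537, -0.2794, 0.1576]
orientation: [180.0, -0.0, -138.5]
ft_force: [0.0, 0.7, -0.0]
width: 0.998
gripper_force: 0.0
```

Emit:
{"op": "arm_command", "data": {
  "rows": [
    [[0, 0, -0.157], [-0.14, -0.7, 0], 1],
    [[0, 0, -0.157], [-0.14, -0.7, 0], 1],
    [[0, 0, -0.157], [-0.14, -0.7, 0], 1],
    [[0, 0, -0.157], [-0.14, -0.7, 0], 1],
    [[0, 0, -0.157], [-0.14, -0.7, 0], 1],
    [[0, 0, -0.157], [-0.14, -0.7, 0], 1]
  ]
}}

```text
t: 10.25
tool_pos: [0.4338, -0.3825, 0.1579]
orientation: [180.0, -0.0, -166.3]
ft_force: [-1.4, 0.2, -0.3]
width: 1.001
gripper_force: 0.0
```

Run:
```python
from h import *
print(bot.state()["tool_pos"],bot.state()["orientation"],bot.state()["joints"])
S=eyes.read_camera("side");T=eyes.read_camera("top");cv2.imwrite("pics/side3.png",S);cv2.imwrite("pics/top3.png",T)
for k,im in((0,cv2.imread("pics/side0.png")),(3,S)):
    c=blob(cv2.resize(mask(im,(0,120,30),(8,255,255),(245,180,300,220)),None,fx=4,fy=4));print("redS",np.array(cv2.boundingRect(c))/4)
for k,im in((0,cv2.imread("pics/top0.png")),(3,T)):
    c=blob(cv2.resize(mask(im,(0,120,30),(8,255,255),(255,175,290,215)),None,fx=4,fy=4))
    if c is not None:
        b=np.array(cv2.boundingRect(c))/4;print("redT",b,plane("top",b[:2]+b[2:]/2-.375,.0405))
```

```text
[ 0.43378334 -0.38252466  0.15786309] [ 1.79984580e+02 -2.82822672e-03 -1.66263422e+02] [-2.53727908e+01  2.11285376e+01 -1.22291452e+01 -1.21871850e-02
 -5.66542392e+01 -5.08839311e+01]
redS [256.5 191.5   7.   18. ]
redS [269.5 193.5   7.   18. ]
redT [267.5 183.5  10.    9. ] [ 0.50677156 -0.06494191  0.0405    ]
redT [269.5 195.5  11.    9. ] [ 0.46377147 -0.07280005  0.0405    ]
```

Emit:
{"op": "arm_command", "data": {
  "rows": [
    [[0, 0, 0], [-0.025, -0.015, -0.2], 1],
    [[0, 0, 0], [-0.025, -0.015, -0.45], 1],
    [[0, 0, 0], [-0.025, -0.015, -0.7], 1],
    [[0, 0, 0], [-0.025, -0.015, -0.9], 1],
    [[0, 0, 0], [-0.025, -0.015, -0.98], 1],
    [[0, 0, 0], [-0.025, -0.015, -0.98], 1],
    [[0, 0, 0], [-0.025, -0.015, -0.98], 1]
  ]
}}

```text
t: 11.05
tool_pos: [0.4316, -0.3855, 0.012]
orientation: [-179.9, 0.1, -166.3]
ft_force: [1.0, -0.0, 0.6]
width: 1.0
gripper_force: 0.0
```

Emit:
{"op": "arm_command", "data": {
  "rows": [
    [[0, 0, 0], [0, 0, 0], 0],
    [[0, 0, 0], [0, 0, 0], 0],
    [[0, 0, 0], [0, 0, 0], 0],
    [[0, 0, 0], [0, 0, 0], 0],
    [[0, 0, 0], [0, 0, 0], 0],
    [[0, 0, 0], [0, 0, 0], 0]
  ]
}}

```text
t: 11.65
tool_pos: [0.4312, -0.3854, 0.0122]
orientation: [-179.9, 0.1, -166.3]
ft_force: [-0.3, 1.6, 6.9]
width: 0.502
gripper_force: 63.7
```

Emit:
{"op": "arm_command", "data": {
  "rows": [
    [[0, 0, 0], [0, 0, 0.2], 0],
    [[0, 0, 0], [0, 0, 0.5], 0],
    [[0, 0, 0], [0, 0, 0.8], 0],
    [[0, 0, 0], [0, 0, 0.98], 0],
    [[0, 0, 0], [0, 0, 0.98], 0],
    [[0, 0, 0], [0, 0, 0.98], 0]
  ]
}}

```text
t: 12.25
tool_pos: [0.43, -0.3847, 0.1576]
orientation: [180.0, 0.0, -166.4]
ft_force: [-1.0, 0.3, -3.0]
width: 0.505
gripper_force: 62.8
```

Emit:
{"op": "arm_command", "data": {
  "rows": [
    [[0, 0, 0.157], [0.39, 0.78, 0], 0],
    [[0, 0, 0.157], [0.39, 0.78, 0], 0],
    [[0, 0, 0.157], [0.39, 0.78, 0], 0],
    [[0, 0, 0.157], [0.39, 0.78, 0], 0],
    [[0, 0, 0.157], [0.39, 0.78, 0], 0]
  ]
}}

```text
t: 12.75
tool_pos: [0.4881, -0.2667, 0.1554]
orientation: [179.8, -0.1, -138.0]
ft_force: [0.4, -0.7, -1.5]
width: 0.504
gripper_force: 62.7
```

Emit:
{"op": "arm_command", "data": {
  "rows": [
    [[0, 0, 0.157], [0.39, 0.78, 0], 0],
    [[0, 0, 0.157], [0.39, 0.78, 0], 0],
    [[0, 0, 0.157], [0.39, 0.78, 0], 0],
    [[0, 0, 0.157], [0.39, 0.78, 0], 0],
    [[0, 0, 0.157], [0.39, 0.78, 0], 0]
  ]
}}

```text
t: 13.25
tool_pos: [0.5467, -0.1508, 0.1561]
orientation: [179.8, -0.1, -109.9]
ft_force: [0.1, -0.6, -2.1]
width: 0.506
gripper_force: 62.7
```

Emit:
{"op": "arm_command", "data": {
  "rows": [
    [[0, 0, 0.157], [0.39, 0.78, 0], 0],
    [[0, 0, 0.157], [0.39, 0.78, 0], 0],
    [[0, 0, 0.157], [0.39, 0.78, 0], 0],
    [[0, 0, 0.157], [0.39, 0.78, 0], 0],
    [[0, 0, 0.157], [0.39, 0.78, 0], 0],
    [[0, 0, 0.157], [0.39, 0.78, 0], 0]
  ]
}}

```text
t: 13.85
tool_pos: [0.6051, -0.0353, 0.1569]
orientation: [179.9, 0.0, -81.8]
ft_force: [-0.3, -0.4, -1.6]
width: 0.51
gripper_force: 62.7
```

Run:
```python
from h import *
print(bot.state()["tool_pos"])
f=lambda im,r:cv2.resize(im[r[1]:r[3],r[0]:r[2]],(400,300),interpolation=cv2.INTER_CUBIC)
T=eyes.read_camera("top");S=eyes.read_camera("side")
cv2.imwrite("pics/c4.png",np.hstack([f(T,(200,110,328,206)),f(S,(170,130,298,226))]))
```

```text
[ 0.60513426 -0.03533558  0.15693694]
```

View pics/c4.png

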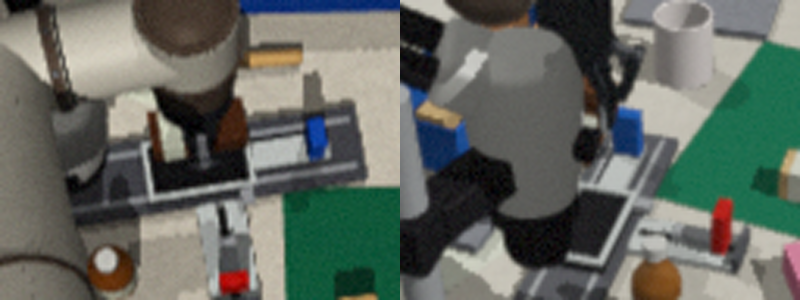

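The block is in the gripper above the tray. In the top crop the forearm passes close to the microscope head near (60,150), so I check the clearance before descending.

Run:
```python
from h import *
T=eyes.read_camera("top");S=eyes.read_camera("side");cv2.imwrite("pics/t5.png",T);cv2.imwrite("pics/s5.png",S)
f=lambda im,r:cv2.resize(im[r[1]:r[3],r[0]:r[2]],(400,600),interpolation=cv2.INTER_CUBIC)
cv2.imwrite("pics/c5.png",np.hstack([f(T,(130,60,386,384)),f(S,(130,0,386,384))]))
print(np.round(bot.state()["joints"],1))
```

```text
[ 12.   23.7  -8.1  -0.  -58.2  -3.6]
```

View pics/c5.png

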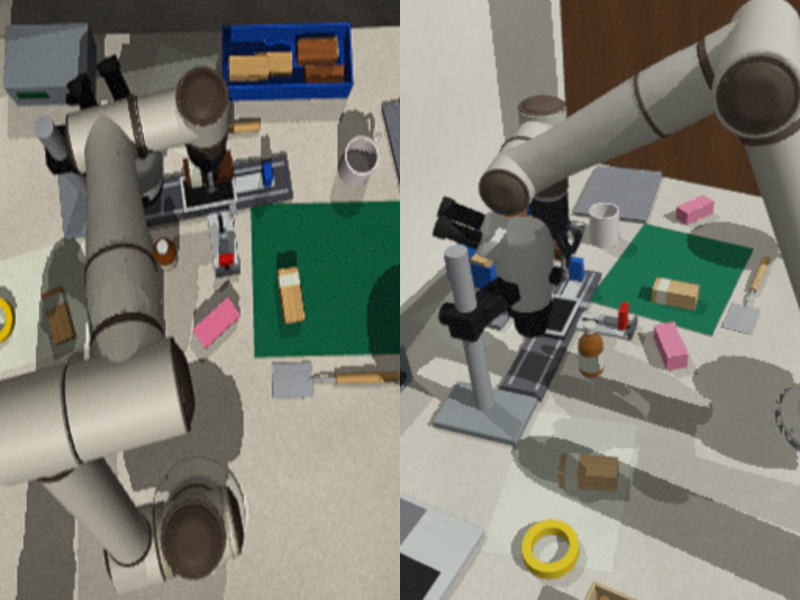

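The wrist's lateral link extends to the +y side, above the microscope head (side crop (505,188), top crop (75,130)). I triangulate its height.

Run:
```python
from h import *
print("cap",tri((130+68*.64,60+130*.54),(197.2,120.3)),"wristtop",tri((258.6,112.4),(219.6,67)))
y=np.array([-.147,.989]);o=np.array([.605,-.035])
for s in(140,150,160,170):print("headtop",s,tri((130+155*.64,60+165*.54),(130+125*.64,225*.64)))if s==140 else None
# project head centre top and cap bottom
m=M["side"]
for X in([.581,.123,.35],[.581,.123,.108],[.598,.1,.35]):
    for n in M:
        m=M[n];q=np.array(m["R"])@X+m["t"];print(n,X,q[0]/q[2]*m["fx"]+m["cx"],q[1]/q[2]*m["fy"]+m["cy"])
```

```text
cap (array([0.56660619, 0.17681059, 0.46724629]), np.float64(0.01851487394053918)) wristtop (array([ 0.60519899, -0.0343884 ,  0.50654538]), np.float64(0.005229958013406486))
headtop 140 (array([0.58371699, 0.0625692 , 0.31810674]), np.float64(0.03224308789841579))
top [0.581, 0.123, 0.35] 204.27604607754057 141.87187249625444
side [0.581, 0.123, 0.35] 204.4410484470814 147.21868761379656
top [0.581, 0.123, 0.108] 216.2486854093299 163.5124162121284
side [0.581, 0.123, 0.108] 212.15203726815807 214.00740136124747
top [0.598, 0.1, 0.35] 212.50692150373192 135.88848018967275
side [0.598, 0.1, 0.35] 203.3122637978222 141.538193776444
```

The link's underside is about 0.26 m above the TCP. Placing with a vertical tool would drive it into the 0.35 m head. I'll put the block back on its spot and regrasp it with the tool leaned 30° about the closing axis, so that at the tray the wrist leans towards the loading end and the link stays clear of the head.

Emit:
{"op": "arm_command", "data": {
  "rows": [
    [[0, 0, -0.157], [-0.39, -0.78, 0], 0],
    [[0, 0, -0.157], [-0.39, -0.78, 0], 0],
    [[0, 0, -0.157], [-0.39, -0.78, 0], 0],
    [[0, 0, -0.157], [-0.39, -0.78, 0], 0],
    [[0, 0, -0.157], [-0.39, -0.78, 0], 0]
  ]
}}

```text
t: 14.55
tool_pos: [0.5468, -0.1525, 0.1582]
orientation: [-180.0, 0.0, -110.0]
ft_force: [0.1, -0.3, -0.6]
width: 0.501
gripper_force: 62.7
```

Emit:
{"op": "arm_command", "data": {
  "rows": [
    [[0, 0, -0.157], [-0.39, -0.78, 0], 0],
    [[0, 0, -0.157], [-0.39, -0.78, 0], 0],
    [[0, 0, -0.157], [-0.39, -0.78, 0], 0],
    [[0, 0, -0.157], [-0.39, -0.78, 0], 0],
    [[0, 0, -0.157], [-0.39, -0.78, 0], 0]
  ]
}}

```text
t: 15.05
tool_pos: [0.4888, -0.2687, 0.1579]
orientation: [-180.0, 0.0, -138.1]
ft_force: [0.7, 0.5, -2.4]
width: 0.51
gripper_force: 62.7
```

Emit:
{"op": "arm_command", "data": {
  "rows": [
    [[0, 0, -0.157], [-0.39, -0.78, 0], 0],
    [[0, 0, -0.157], [-0.39, -0.78, 0], 0],
    [[0, 0, -0.157], [-0.39, -0.78, 0], 0],
    [[0, 0, -0.157], [-0.39, -0.78, 0], 0],
    [[0, 0, -0.157], [-0.39, -0.78, 0], 0],
    [[0, 0, -0.157], [-0.39, -0.78, 0], 0]
  ]
}}

```text
t: 15.65
tool_pos: [0.4311, -0.3845, 0.1578]
orientation: [-180.0, 0.0, -166.1]
ft_force: [0.6, -0.3, -1.8]
width: 0.507
gripper_force: 62.7
```

Emit:
{"op": "arm_command", "data": {
  "rows": [
    [[0, 0, 0], [0, 0, -0.25], 0],
    [[0, 0, 0], [0, 0, -0.5], 0],
    [[0, 0, 0], [0, 0, -0.75], 0],
    [[0, 0, 0], [0, 0, -0.88], 0],
    [[0, 0, 0], [0, 0, -0.93], 0],
    [[0, 0, 0], [0, 0, -0.965], 0],
    [[0, 0, 0], [0, 0, -0.965], 0]
  ]
}}

```text
t: 16.35
tool_pos: [0.4313, -0.385, 0.0135]
orientation: [-180.0, 0.0, -166.2]
ft_force: [0.1, 0.5, -1.9]
width: 0.504
gripper_force: 62.8
```

Emit:
{"op": "arm_command", "data": {
  "rows": [
    [[0, 0, 0], [0, 0, -0.005], 1],
    [[0, 0, 0], [0, 0, -0.005], 1],
    [[0, 0, 0], [0, 0, -0.005], 1],
    [[0, 0, 0], [0, 0, -0.005], 1],
    [[0, 0, 0], [0, 0, 0.3], 1],
    [[0, 0, 0], [0, 0, 0.6], 1],
    [[0.0395, -0.162, 0], [0.058, 0.014, 0.6], 1],
    [[0.0395, -0.162, 0], [0.058, 0.014, 0.6], 1],
    [[0.0395, -0.162, 0], [0.058, 0.014, 0.6], 1],
    [[0.0395, -0.162, 0], [0.058, 0.014, 0.6], 1],
    [[0.0395, -0.162, 0], [0.058, 0.014, 0.6], 1],
    [[0.0395, -0.162, 0], [0.058, 0.014, 0.6], 1],
    [[0.0395, -0.162, 0], [0.058, 0.014, 0.6], 1]
  ]
}}

```text
t: 17.65
tool_pos: [0.4395, -0.3828, 0.1032]
orientation: [-180.0, 29.9, -166.2]
ft_force: [-0.3, 0.9, -0.3]
width: 1.001
gripper_force: 0.0
```

Emit:
{"op": "arm_command", "data": {
  "rows": [
    [[0, 0, 0], [0, 0, -0.2], 1],
    [[0, 0, 0], [0, 0, -0.4], 1],
    [[0, 0, 0], [0, 0, -0.54], 1],
    [[0, 0, 0], [0, 0, -0.6], 1],
    [[0, 0, 0], [0, 0, -0.6], 1],
    [[0, 0, 0], [0, 0, -0.6], 1]
  ]
}}

```text
t: 18.25
tool_pos: [0.44, -0.3832, 0.0138]
orientation: [-179.9, 30.0, -166.2]
ft_force: [-0.5, 0.3, 0.1]
width: 0.999
gripper_force: 0.0
```

Emit:
{"op": "arm_command", "data": {
  "rows": [
    [[0, 0, 0], [0, 0, 0], 0],
    [[0, 0, 0], [0, 0, 0], 0],
    [[0, 0, 0], [0, 0, 0], 0],
    [[0, 0, 0], [0, 0, 0], 0],
    [[0, 0, 0], [0, 0, 0], 0],
    [[0, 0, 0], [0, 0, 0], 0],
    [[0, 0, 0], [0, 0, 0], 0],
    [[0, 0, 0], [0, 0, 0.2], 0],
    [[0, 0, 0], [0, 0, 0.5], 0],
    [[0, 0, 0], [0, 0, 0.8], 0],
    [[0, 0, 0], [0, 0, 0.98], 0],
    [[0, 0, 0], [0, 0, 0.98], 0],
    [[0, 0, 0], [0, 0, 0.98], 0]
  ]
}}

```text
t: 19.55
tool_pos: [0.4388, -0.3823, 0.1598]
orientation: [179.9, 30.0, -166.4]
ft_force: [-0.2, 1.4, -1.6]
width: 0.504
gripper_force: 62.4
```

Emit:
{"op": "arm_command", "data": {
  "rows": [
    [[0, 0, 0.157], [0.366, 0.79, 0], 0],
    [[0, 0, 0.157], [0.366, 0.79, 0], 0],
    [[0, 0, 0.157], [0.366, 0.79, 0], 0],
    [[0, 0, 0.157], [0.366, 0.79, 0], 0],
    [[0, 0, 0.157], [0.366, 0.79, 0], 0]
  ]
}}

```text
t: 20.05
tool_pos: [0.4939, -0.2636, 0.1573]
orientation: [179.7, 29.9, -138.2]
ft_force: [-0.2, -0.7, -1.4]
width: 0.506
gripper_force: 62.2
```

Emit:
{"op": "arm_command", "data": {
  "rows": [
    [[0, 0, 0.157], [0.366, 0.79, 0], 0],
    [[0, 0, 0.157], [0.366, 0.79, 0], 0],
    [[0, 0, 0.157], [0.366, 0.79, 0], 0],
    [[0, 0, 0.157], [0.366, 0.79, 0], 0],
    [[0, 0, 0.157], [0.366, 0.79, 0], 0]
  ]
}}

```text
t: 20.55
tool_pos: [0.5488, -0.1455, 0.158]
orientation: [179.8, 30.0, -109.9]
ft_force: [-0.3, -0.5, -2.2]
width: 0.509
gripper_force: 62.3
```

Emit:
{"op": "arm_command", "data": {
  "rows": [
    [[0, 0, 0.157], [0.366, 0.79, 0], 0],
    [[0, 0, 0.157], [0.366, 0.79, 0], 0],
    [[0, 0, 0.157], [0.366, 0.79, 0], 0],
    [[0, 0, 0.157], [0.366, 0.79, 0], 0],
    [[0, 0, 0.157], [0.366, 0.79, 0], 0],
    [[0, 0, 0.157], [0.366, 0.79, 0], 0],
    [[0, 0, 0.157], [0.366, 0.79, 0], 0]
  ]
}}

```text
t: 21.25
tool_pos: [0.6031, -0.0288, 0.16]
orientation: [179.9, 30.0, -81.8]
ft_force: [0.6, -0.0, -1.1]
width: 0.504
gripper_force: 62.3
```

Run:
```python
from h import *
s=bot.state();print(s["tool_pos"],s["orientation"],s["joints"])
T=eyes.read_camera("top");S=eyes.read_camera("side")
f=lambda im,r:cv2.resize(im[r[1]:r[3],r[0]:r[2]],(400,600),interpolation=cv2.INTER_CUBIC)
cv2.imwrite("pics/c6.png",np.hstack([f(T,(190,80,334,296)),f(S,(150,60,294,276))]))
```

```text
[ 0.60306514 -0.02881767  0.15996161] [179.93140927  30.01888454 -81.77258059] [ -3.47131825  29.19096367   6.65857635 -30.26580867 -76.28912099
  21.36183912]
```

View pics/c6.png

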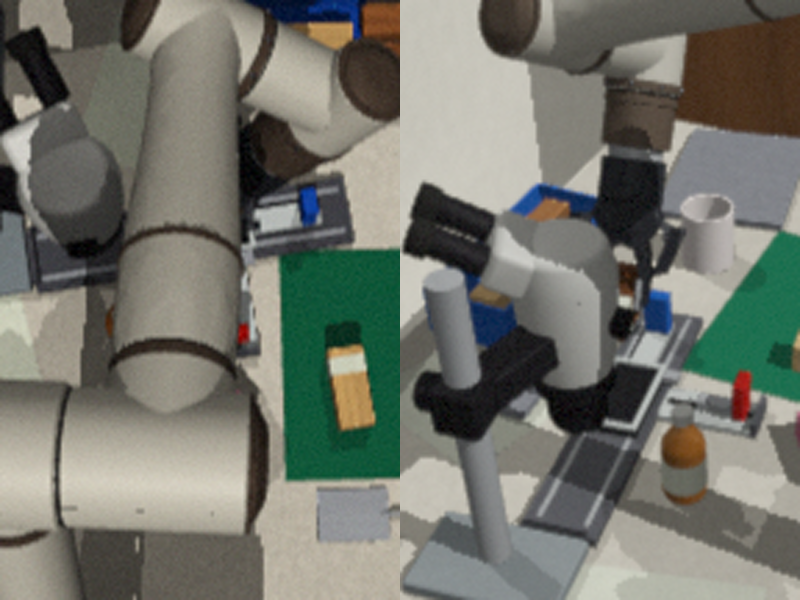

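The block is held level, the arm is well clear of the head, and the tray is below. Descending.

Emit:
{"op": "arm_command", "data": {
  "rows": [
    [[0, 0, 0], [0.004, 0.017, -0.2], 0],
    [[0, 0, 0], [0.004, 0.017, -0.4], 0],
    [[0, 0, 0], [0.004, 0.017, -0.6], 0],
    [[0, 0, 0], [0.004, 0.017, -0.7], 0],
    [[0, 0, 0], [0.004, 0.017, -0.7], 0],
    [[0, 0, 0], [0.004, 0.017, -0.7], 0]
  ]
}}

```text
t: 21.95
tool_pos: [0.6052, -0.0255, 0.056]
orientation: [-179.9, 30.0, -81.5]
ft_force: [-1.0, -1.1, -1.0]
width: 0.507
gripper_force: 62.3
```

Emit:
{"op": "arm_command", "data": {
  "rows": [
    [[0, 0, 0], [0, 0, -0.03], 0],
    [[0, 0, 0], [0, 0, -0.06], 0],
    [[0, 0, 0], [0, 0, -0.085], 0],
    [[0, 0, 0], [0, 0, -0.1], 0],
    [[0, 0, 0], [0, 0, -0.1], 0]
  ]
}}

```text
t: 22.45
tool_pos: [0.6042, -0.0249, 0.0397]
orientation: [179.9, 30.0, -81.6]
ft_force: [0.3, 0.5, -1.7]
width: 0.507
gripper_force: 62.3
```

Emit:
{"op": "arm_command", "data": {
  "rows": [
    [[0, 0, 0], [0, 0, -0.007], 0],
    [[0, 0, 0], [0, 0, -0.007], 0.9],
    [[0, 0, 0], [0, 0, -0.007], 0.9],
    [[0, 0, 0], [0, 0, -0.007], 0.9],
    [[0, 0, 0], [0, 0, -0.007], 0.9],
    [[0, 0, 0], [0.01, -0.07, 0.12], 0.9],
    [[0, 0, 0], [0.03, -0.2, 0.35], 0.9],
    [[0, 0, 0], [0.05, -0.35, 0.6], 0.9],
    [[0, 0, 0], [0.07, -0.5, 0.8], 0.9],
    [[0, 0, 0], [0.07, -0.5, 0.8], 0.9]
  ]
}}

```text
t: 23.45
tool_pos: [0.6177, -0.1035, 0.1654]
orientation: [-179.4, 29.7, -81.3]
ft_force: [-0.5, -0.4, -0.2]
width: 0.901
gripper_force: 0.0
```

Emit:
{"op": "arm_command", "data": {
  "rows": [
    [[0, 0, 0], [0.05, -0.3, 0.05], 0],
    [[0, 0, 0], [0.1, -0.6, 0.05], 0],
    [[0, 0, 0], [0.14, -0.95, 0.05], 0],
    [[0, 0, 0], [0.14, -0.95, 0.05], 0],
    [[0, 0, 0], [0.14, -0.95, 0.05], 0]
  ]
}}

```text
t: 23.95
tool_pos: [0.6355, -0.2433, 0.1658]
orientation: [179.9, 30.1, -81.7]
ft_force: [-0.9, 0.9, -0.8]
width: 0.041
gripper_force: 0.0
```

Run:
```python
from h import *
s=bot.state();print(s["tool_pos"],s["orientation"])
T=eyes.read_camera("top");S=eyes.read_camera("side");cv2.imwrite("pics/t7.png",T);cv2.imwrite("pics/s7.png",S)
f=lambda im,r:cv2.resize(im[r[1]:r[3],r[0]:r[2]],(400,300),interpolation=cv2.INTER_CUBIC)
cv2.imwrite("pics/c7.png",np.hstack([f(T,(230,125,326,197)),f(S,(210,150,290,210))]))
c=blob(cv2.resize(mask(S,(100,120,40),(130,255,255),(230,155,262,195)),None,fx=4,fy=4));print(np.array(cv2.boundingRect(c))/4)
```

```text
[ 0.63547997 -0.24325981  0.16575724] [179.85708609  30.12103515 -81.7457553 ]
[237.5 164.5  11.   16. ]
```

View pics/c7.png

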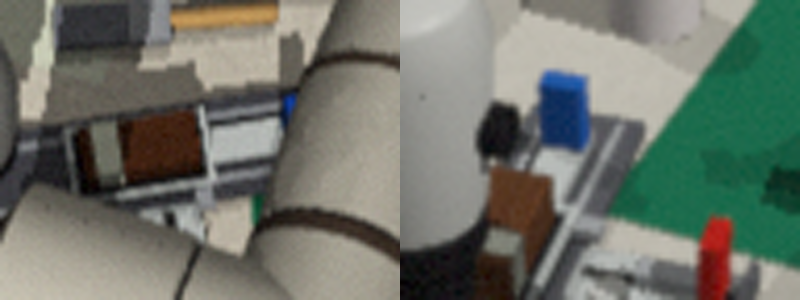

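The block lies flat in the tray with its white band towards the microscope, clear of the rims. The lock is out, and the blue grip is unmoved at (243,172). Next I go down behind the grip.

Emit:
{"op": "arm_command", "data": {
  "rows": [
    [[0, 0, 0], [-0.027, 0.21, -0.2], 0],
    [[0, 0, 0], [-0.027, 0.21, -0.4], 0],
    [[0, 0, 0], [-0.027, 0.21, -0.6], 0],
    [[0, 0, 0], [-0.027, 0.21, -0.77], 0],
    [[0, 0, 0], [-0.027, 0.21, -0.77], 0],
    [[0, 0, 0], [-0.027, 0.21, -0.77], 0]
  ]
}}

```text
t: 24.65
tool_pos: [0.6321, -0.2098, 0.0527]
orientation: [180.0, 30.0, -81.4]
ft_force: [-0.5, 0.1, 1.1]
width: -0.005
gripper_force: 0.0
```

Emit:
{"op": "arm_command", "data": {
  "rows": [
    [[0, 0, 0], [-0.01, 0.07, 0], 0],
    [[0, 0, 0], [-0.02, 0.14, 0], 0],
    [[0, 0, 0], [-0.03, 0.2, 0], 0],
    [[0, 0, 0], [-0.03, 0.2, 0], 0]
  ]
}}

```text
t: 25.05
tool_pos: [0.6278, -0.1795, 0.0536]
orientation: [-179.9, 30.0, -81.4]
ft_force: [0.4, -0.7, -0.2]
width: -0.002
gripper_force: 0.0
```

Emit:
{"op": "arm_command", "data": {
  "rows": [
    [[0, 0, 0], [-0.007, 0.05, 0], 0],
    [[0, 0, 0], [-0.015, 0.1, 0], 0],
    [[0, 0, 0], [-0.022, 0.15, 0], 0],
    [[0, 0, 0], [-0.03, 0.2, 0], 0],
    [[0, 0, 0], [-0.037, 0.25, 0], 0],
    [[0, 0, 0], [-0.045, 0.3, 0], 0],
    [[0, 0, 0], [-0.052, 0.35, 0], 0],
    [[0, 0, 0], [-0.06, 0.4, 0], 0],
    [[0, 0, 0], [-0.067, 0.45, 0], 0],
    [[0, 0, 0], [-0.075, 0.5, 0], 0],
    [[0, 0, 0], [-0.075, 0.5, 0], 0]
  ]
}}

```text
t: 26.15
tool_pos: [0.6153, -0.1042, 0.0518]
orientation: [179.9, 30.1, -81.5]
ft_force: [-0.2, -0.7, 0.2]
width: 0.006
gripper_force: 0.0
```

Run:
```python
from h import *
S=eyes.read_camera("side");T=eyes.read_camera("top");cv2.imwrite("pics/s8.png",S);cv2.imwrite("pics/t8.png",T)
for n,im,roi in(("side",S,(215,150,262,235)),("top",T,(230,130,320,180))):
    c=blob(cv2.resize(mask(im,(100,120,40),(130,255,255),roi),None,fx=4,fy=4))
    if c is not None: b=np.array(cv2.boundingRect(c))/4;print(n,b,plane(n,b[:2]+b[2:]/2-.375,.055))
```

```text
side [229.5 176.5  12.   17. ] [ 0.61497107 -0.0906973   0.055     ]
```

Emit:
{"op": "arm_command", "data": {
  "rows": [
    [[0, 0, 0], [-0.007, 0.05, 0], 0],
    [[0, 0, 0], [-0.015, 0.1, 0], 0],
    [[0, 0, 0], [-0.022, 0.15, 0], 0],
    [[0, 0, 0], [-0.03, 0.2, 0], 0],
    [[0, 0, 0], [-0.037, 0.25, 0], 0],
    [[0, 0, 0], [-0.045, 0.3, 0], 0],
    [[0, 0, 0], [-0.052, 0.35, 0], 0],
    [[0, 0, 0], [-0.06, 0.4, 0], 0],
    [[0, 0, 0], [-0.067, 0.45, 0], 0],
    [[0, 0, 0], [-0.067, 0.45, 0], 0]
  ]
}}

```text
t: 27.25
tool_pos: [0.6075, -0.0475, 0.0522]
orientation: [-179.8, 29.1, -81.4]
ft_force: [-2.0, -27.7, -1.7]
width: 0.002
gripper_force: 13.3
```

Emit:
{"op": "arm_command", "data": {
  "rows": [
    [[0, 0, 0], [-0.003, 0.02, 0], 0],
    [[0, 0, 0], [-0.006, 0.04, 0], 0],
    [[0, 0, 0], [-0.009, 0.06, 0], 0],
    [[0, 0, 0], [-0.009, 0.06, 0], 0]
  ]
}}

```text
t: 27.65
tool_pos: [0.6076, -0.0471, 0.0523]
orientation: [-179.6, 28.4, -81.5]
ft_force: [-2.6, -46.7, -0.3]
width: -0.0
gripper_force: 23.2
```

Emit:
{"op": "arm_command", "data": {
  "rows": [
    [[0, 0, 0], [-0.003, 0.02, 0], 0],
    [[0, 0, 0], [-0.006, 0.04, 0], 0],
    [[0, 0, 0], [-0.006, 0.04, 0], 0]
  ]
}}

```text
t: 27.95
tool_pos: [0.6077, -0.0468, 0.0524]
orientation: [-179.5, 27.9, -81.4]
ft_force: [-2.1, -61.5, 0.4]
width: -0.001
gripper_force: 30.1
```

The carriage stops hard after about 140 mm. The lock-to-tray offset puts the tray at stage y ≈ -30 at the start, so home at 110 is 140 mm away and this fits. I back off and check.

Emit:
{"op": "arm_command", "data": {
  "rows": [
    [[0, 0, 0], [0.015, -0.1, 0], 0],
    [[0, 0, 0], [0.03, -0.25, 0], 0],
    [[0, 0, 0], [0.05, -0.4, 0.1], 0],
    [[0, 0, 0], [0.06, -0.6, 0.3], 0],
    [[0, 0, 0], [0.06, -0.8, 0.6], 0],
    [[0, 0, 0], [0.06, -1, 0.9], 0],
    [[0, 0, 0], [0.06, -1, 0.9], 0],
    [[0, 0, 0], [0.06, -1, 0.9], 0]
  ]
}}

```text
t: 28.75
tool_pos: [0.6143, -0.1733, 0.1897]
orientation: [-179.6, 30.0, -81.4]
ft_force: [-0.8, 0.8, -0.9]
width: 0.0
gripper_force: 0.0
```

Emit:
{"op": "arm_command", "data": {
  "rows": [
    [[0, 0, 0], [0, -0.33, 0.1], 0],
    [[0, 0, 0], [0, -0.66, 0.1], 0],
    [[0, 0, 0], [0, -1, 0.1], 0],
    [[0, 0, 0], [0, -1, 0.1], 0],
    [[0, 0, 0], [0, -1, 0.1], 0]
  ]
}}

```text
t: 29.25
tool_pos: [0.6127, -0.3227, 0.1991]
orientation: [179.8, 30.3, -81.7]
ft_force: [0.1, 0.9, 1.3]
width: 0.003
gripper_force: 0.0
```

Run:
```python
from h import *
s=bot.state();print(s["t"],s["tool_pos"],s["ft_force"])
T=eyes.read_camera("top");S=eyes.read_camera("side")
f=lambda im,r:cv2.resize(im[r[1]:r[3],r[0]:r[2]],(400,600),interpolation=cv2.INTER_CUBIC)
cv2.imwrite("pics/c9.png",np.hstack([f(T,(190,80,334,296)),f(S,(170,100,298,292))]))
q=[]
for n,im,roi in(("side",S,(205,160,262,240)),("top",T,(225,130,320,180))):
    c=blob(cv2.resize(mask(im,(100,120,40),(130,255,255),roi),None,fx=4,fy=4))
    if c is not None: b=np.array(cv2.boundingRect(c))/4;print(n,b,plane(n,b[:2]+b[2:]/2-.375,.055))
c=blob(cv2.resize(mask(S,(0,120,30),(8,255,255),(262,180,300,220)),None,fx=4,fy=4));print("redS",np.array(cv2.boundingRect(c))/4)
```

```text
29.25 [ 0.61271522 -0.3226895   0.19907737] [0.11773574 0.86995935 1.33251672]
side [224.5 187.5  12.   17. ] [ 0.60325009 -0.03058042  0.055     ]
top [258.5 152.5   8.   14. ] [ 0.60726114 -0.03174644  0.055     ]
redS [269.5 193.5   7.   18. ]
```

View pics/c9.png

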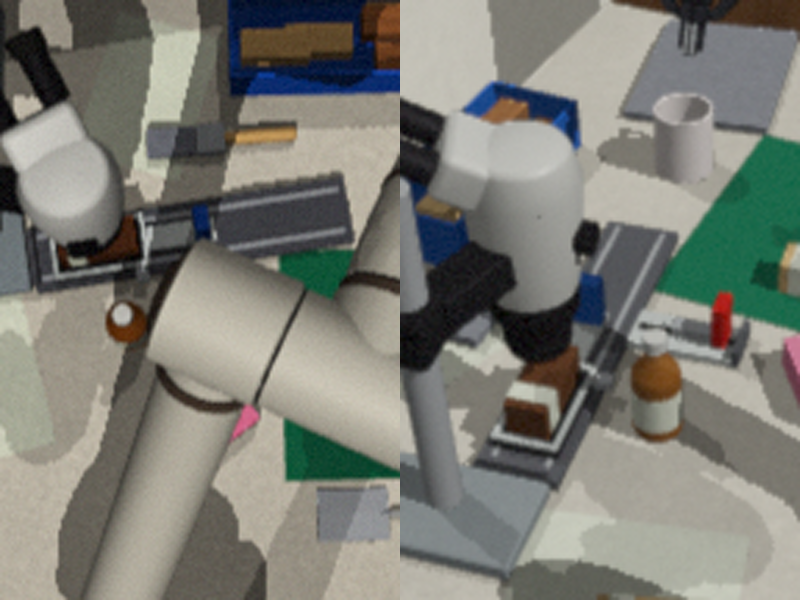

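The block sits flat in the tray under the objective (side crop (540,390)). The carriage is against its stop, the lock is out at (722,320), and the arm is clear of everything. Handing in.

```bash
python3 -c "
from bench import bot
print(bot.sign_off())"
```

```text
the job is handed in; nothing more can be done
None
```

I handed the job in at about 29 s: the lock is out against its stop, the dark block lies flat and released in the tray, and the carriage is home. The sign-off returned no verdict. I measured only about 45 mm of lock travel and 138 mm of carriage travel, so I took both as fully home because each stopped hard under force (37 N and 61 N).

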